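Feel out the tired bag clip in the lunch tray

TASK

One of the two yellow bag clips in the pull-out tray has a tired spring. Squeeze the handles of the clip nearer the lunchbox at least half-way, let go, do the same with the other clip, and then put the weak one into the white snack cup. Leave the firm clip standing where it is, the cup upright, and do not shift the lunchbox or tip the bottle.

Things in the scene. Friction and masses are not known exactly. Their poses are not given: they have to be found in the camera images.
- clip_one_mid (a point): one of two yellow spring bag clips that look alike, standing jaws-down in the tray. Jaw body 54 (its x) by 26 (its y) by 34 mm high, mass 70 g; above it two 40 mm wide flat handles in a V, tops 75 mm above the underside. Grip from above, fingers closing along its y, fingertips 40 to 50 mm above its underside. Origin: clip's centre line, 37 mm above the underside; z up
- clip_one_jaw (a joint): squeeze of the first clip's handles: 0 rad at rest, 0.15 half, 0.30 full (jaws open); springs back when let go. Push on each finger: sound spring about 10.5 N half squeezed, 14 N just before the stop; tired spring about 2.3 N and 2.8 N. At the stop both feel hard, so feel it part-way
- clip_two_mid (a point): the other yellow bag clip, same shape, size and origin as the first. One clip's spring is tired; names and places do not tell which, it must be felt. Width over the outsides of the handle tops, along the clip's y: 56 mm at rest, 43 mm half squeezed, 29 mm fully squeezed, when the handles stand upright against a stop
- clip_two_jaw (a joint): squeeze of the second clip's handles, same values and meaning as for the first clip
- cup_in (a point): centre of the inner floor (5 mm above its underside) of a loose round white silicone snack cup in the tray, wall 4 mm, 42 mm high overall, 124 mm across the rim outside, 102 mm across the inner floor
- lunchbox: closed blue lunchbox with a pale lid and orange latch clips, 176 mm (its x) by 127 mm (its y) by 60 mm high, lying at one end of the tray; origin at the centre of its underside. The nearer clip's centre is at most 230 mm from it, the other at least 290 mm (seen from above)
- bottle: turquoise aluminium drink bottle with a black cap, 66 mm across and 159 mm high, standing at the other end of the tray; origin at the centre of its underside
Not all that is in view belongs to the job. Leave any pink look-alike of the part that bears clip_one_mid alone.

How it is judged:
By the outcome, as a careful person would: the job done as asked, in the order asked, and still so for the second after the job is handed in, with the robot touching nothing.
It also fails if it takes over 64 s, if anything falls off the work surface, if the arm or the gripper's body presses on something with over 40 N, if the wrist force passes 120 N, or if a joint passes its speed limit or range.

ROBOT

A 6-joint arm with a two-finger parallel gripper is mounted at the origin on the work surface. World frame = base frame: x ahead of the robot, y to its left, z up, the work surface at z = 0. Lengths are in mm, angles in rad, forces in N, time in s.
With the tool pointing down it reaches from about 350 to 875 mm from the base axis. Payload 4.2 kg.
Tool frame: the origin (TCP) lies on the centre line of the jaws, within the pads' length; the fingertips stand 22 mm ahead of it and the grasp point (between the pads) lies 3 mm ahead of it; z points along the fingers, y is the direction in which the jaws open and shut (so a half turn about z gives the same grasp; the last joint's range is limited). The gripper opens to 85 mm and grips with 20 to 120 N. Pads are 22 mm wide; open, the fingers measure 114 mm over their backs; the gripper's body (76 mm by 85 mm) begins 54 mm behind the grasp point. The pads swing forward as they close: fully open they stand 13 mm farther back than shut.
Start: joints at [1.537, 0.385, 0.008, 0, -1.194, -0.259], TCP at [180.364, 598.388, 226.712] pointing down, gripper open.
Joint ranges: [-3.14, 3.14], [-1.21, 2.06], [-1.07, 1.41], [-3.16, 2.05], [-2.99, -0.16], [-3.1, 3.1]. Speed limits (rad/s): [2.79, 2.79, 3.14, 3.14, 3.14, 3.14].

INTERFACE

Orientations are given as a 3x3 rotation matrix whose columns are the frame's x, y, z axes.
In Python, from rig import r gives the robot as it stands.
- The arm moves only by the shell command python3 -m pendant 'ROWS' [FORCE]. ROWS is JSON, one flat list of numbers, 7 for each row, row after row: the finger opening in cm, from 0 to 8.54, then the shift along the tool's x, y, z in cm, then the turn, a rotation vector about the tool's x, y, z in rad. In form: [hand, x, y, z, rx, ry, rz, hand, x, y, z, rx, ry, rz, ...]. A call has 1 to 10 rows; each row is the pose to reach, as a shift and turn from the pose commanded when the call began, along the tool's axes at that moment; what a row does not reach only later rows make up. A row lasts 1/8 s, in which the tool goes at most 62.5 mm and 10.7 degrees, less where a joint would pass 70% of its speed; a pose out of reach is approached as far as the arm can. A call with a gripper value outside its range is refused whole. The fingers move at their own pace and stop on an object; FORCE is the grip in N (left out, the last holds). Time passes only in rows, so rows that repeat a pose let the fingers close. It gives the time, the measured TCP pose, the force and the opening at its end, in the units of the state.
- r.sense(): the state, without advancing time (a new reading comes with each control period).
- r.camera(name): name is "scene" or "side" or "wrist"; returns a dict with "image" (420x560x3 uint8, red, green, blue), "fx", "fy", "cx", "cy" (pixels), "cam_to_world" (4x4, takes a point from camera to world coordinates); the wrist camera has in their place "T_tool_cam" (4x4, takes a point from camera to tool coordinates, whose origin is the TCP and whose axes are the flange's). Camera axes: x right, y up, looking along -z (the intrinsics and any distortion apply to the point x, -y, -z); pixel columns grow to the right and rows downward; lengths in mm; the calibration is good to about 2 mm. A picture is of the moment at which its call begins: read the wrist's pose just before it. There is no depth.
- r.sign_off(): hands the job in, once; it reports no verdict.
The state is a dict: "time": time; "joint_pos": joint angles; "qvel": joint speeds; "tau": joint torques, N m; "ee_pos": TCP position; "tool_rot": TCP orientation; "ft_force": force on the tool from outside, world axes, zero at the start; "wrist_torque": the same for the moment, N m; "gripper_width": finger opening in mm.
Only numpy, scipy, OpenCV 4.12 (cv2) and the standard library are available. Lean on these libraries where they do the work, as an engineer would, in place of code of your own. Each camera call takes 0.05 s, during which the arm holds its last target.

## Working session

There is one attempt and no reset: what is moved stays moved. The work goes in short steps, Python scripts to look and compute and a shell command to move; the robot and the scene stay as the last step left them, time stands still between calls to the robot, and variables do not carry over. Pictures are saved under pics/ and viewed, and the job is handed in when it is done.

```bash
ls; mkdir -p pics
python3 - <<'E'
from rig import r
import cv2,numpy as np
np.set_printoptions(precision=4,suppress=True)
for n in("scene","side","wrist"):
    s=r.sense();c=r.camera(n)
    cv2.imwrite(f"pics/{n}0.png",c["image"][:,:,::-1])
    print(n,{k:v for k,v in c.items() if k!="image"})
print(s)
E
```

```text
pics
scene {'fx': 411.18256963470367, 'fy': 411.18256963470367, 'cx': 280.1471790359829, 'cy': 208.54050997649253, 'cam_to_world': array([[   0.2856,   -0.823 ,    0.491 ,  879.2976],
       [   0.9583,    0.2419,   -0.152 , -123.4264],
       [   0.0063,    0.5139,    0.8578,  765.1047],
       [   0.    ,    0.    ,    0.    ,    1.    ]])}
side {'fx': 494.06855289620614, 'fy': 494.06855289620614, 'cx': 267.9388741223627, 'cy': 214.63339589778337, 'cam_to_world': array([[ -0.9824,   0.1329,  -0.1315, 342.7518],
       [ -0.1866,  -0.7403,   0.6459, 633.1866],
       [ -0.0116,   0.659 ,   0.752 , 797.5388],
       [  0.    ,   0.    ,   0.    ,   1.    ]])}
wrist {'fx': 369.38937150226604, 'fy': 369.38937150226604, 'cx': 280.9419330041719, 'cy': 208.4434744404738, 'T_tool_cam': array([[   0.0001,    0.9607,    0.2775,   70.179 ],
       [   1.    ,   -0.0002,    0.0001,    1.2859],
       [   0.0002,    0.2775,   -0.9607, -147.5544],
       [   0.    ,    0.    ,    0.    ,    1.    ]])}
{'time': 0.1, 'joint_pos': array([ 1.5366,  0.3855,  0.0068, -0.0004, -1.194 , -0.2586]), 'qvel': array([ 0.0003, -0.0032,  0.002 ,  0.0019, -0.0005,  0.0016]), 'tau': array([ -0.0007, -39.3317,  18.8931,   4.198 ,  -0.0026,   0.    ]), 'ee_pos': array([180.216 , 597.8934, 225.7052]), 'tool_rot': array([[ 0.9574, -0.2888, -0.0005],
       [-0.2888, -0.9574, -0.002 ],
       [ 0.0001,  0.002 , -1.    ]]), 'ft_force': array([0.7062, 0.2731, 0.1087]), 'wrist_torque': array([-0.0435, -0.0031, -0.0124]), 'gripper_width': 85.17310279038094}
```

View pics/scene0.png

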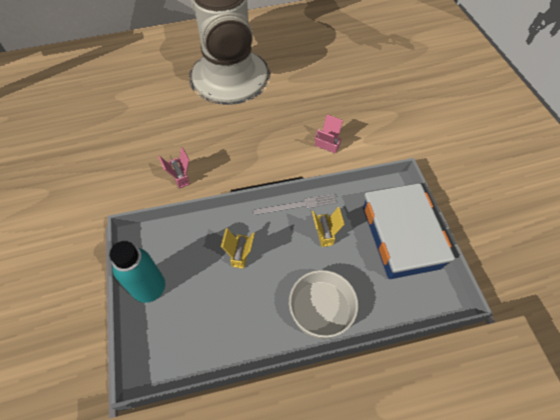

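View pics/side0.png

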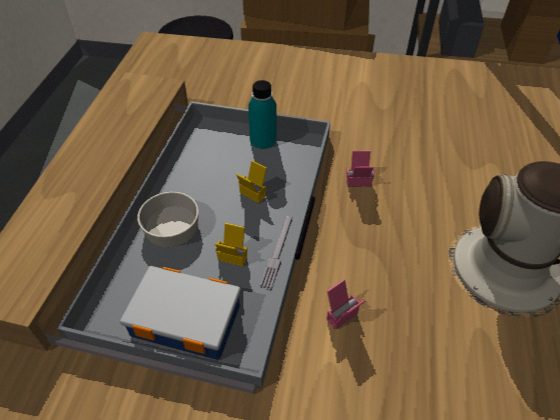

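View pics/wrist0.png

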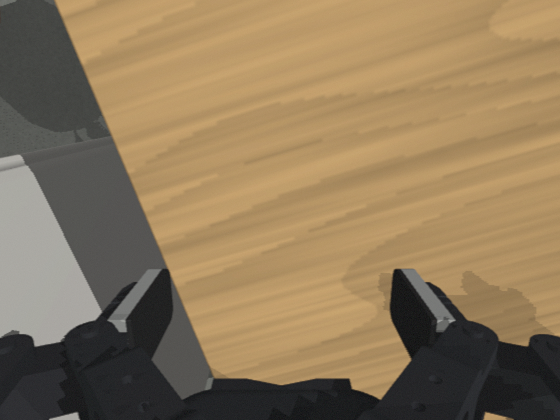

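The scene view shows yellow clips at (238,247) and (327,227), cup (323,303), lunchbox (410,228) on the right and bottle (135,270) on the left. The pink look-alikes at (177,168) and (330,135) are outside the tray. I'll enlarge.

```bash
cat > h.py <<'E'
import numpy as np,cv2
from rig import r
np.set_printoptions(precision=1,suppress=True)
def ray(c,u,v):
    d=np.array([(u-c["cx"])/c["fx"],-(v-c["cy"])/c["fy"],-1]);T=c["cam_to_world"]
    return T[:3,3],T[:3,:3]@d
def atz(c,u,v,z):
    o,d=ray(c,u,v);return o+d*(z-o[2])/d[2]
def tri(c1,p1,c2,p2):
    o1,d1=ray(c1,*p1);o2,d2=ray(c2,*p2)
    s=np.linalg.lstsq(np.c_[d1,-d2],o2-o1,rcond=None)[0]
    a=o1+d1*s[0];b=o2+d2*s[1];return (a+b)/2,np.linalg.norm(a-b)
def proj(c,p):
    T=np.linalg.inv(c["cam_to_world"]);q=T[:3,:3]@p+T[:3,3]
    return c["cx"]+c["fx"]*q[0]/-q[2],c["cy"]-c["fy"]*q[1]/-q[2]
def grid(img,u0,v0,w,h,k,name,step=10):
    a=cv2.resize(np.ascontiguousarray(img[v0:v0+h,u0:u0+w,::-1]),None,fx=k,fy=k,interpolation=cv2.INTER_CUBIC)
    for u in range(-(-u0//step)*step,u0+w,step):
        x=(u-u0)*k;cv2.line(a,(x,0),(x,6),(0,0,255),1);cv2.putText(a,str(u),(x,18),0,.35,(255,255,255),1)
    for v in range(-(-v0//step)*step,v0+h,step):
        y=(v-v0)*k;cv2.line(a,(0,y),(6,y),(0,0,255),1);cv2.putText(a,str(v),(8,y+4),0,.35,(255,255,255),1)
    cv2.imwrite(f"pics/{name}.png",a)
E
python3 - <<'E'
import sys;sys.path.insert(0,'.')
from h import *
import pickle
S=cv2.imread("pics/scene0.png")[:,:,::-1];D=cv2.imread("pics/side0.png")[:,:,::-1]
grid(S,210,190,150,90,5,"g1");grid(D,210,150,100,130,4,"g2")
cs=dict(s=None)
E
```

```text
(no output)
```

View pics/g1.png

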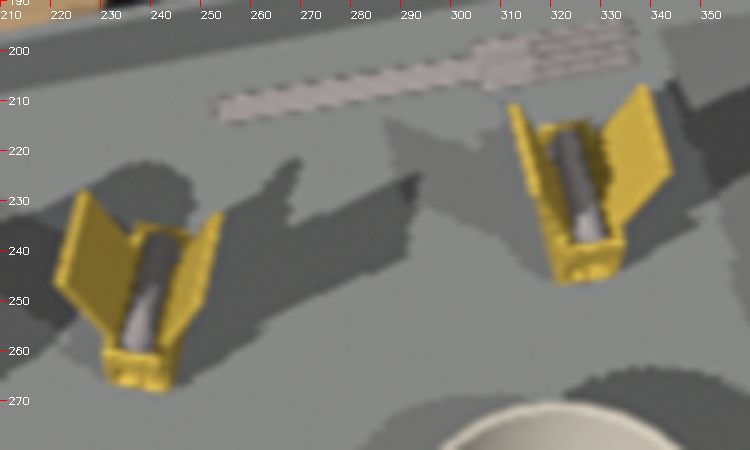

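View pics/g2.png

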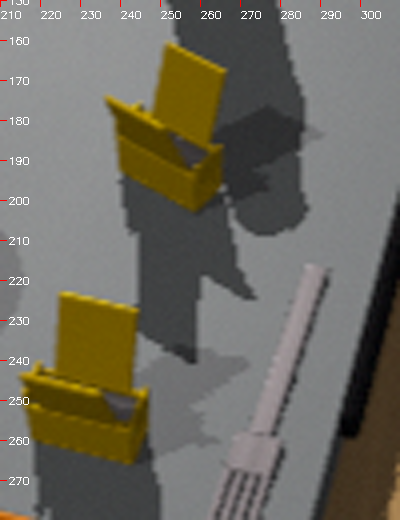

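Run:
```python
from h import *
S=r.camera("scene");D=r.camera("side")
for n,a,b in [("A bot +x",(220.5,247),(251,161)),("A bot -x",(227,228),(266,168)),("A lun +x",(250,250),(234.5,174.5)),
 ("B bot -x",(311.5,211),(244,228)),("B lun+x",(343.5,223.5),(216,243)),("B jawbase",(321,247),(218,260))]:
    print(n,*tri(S,a,D,b))
for n,p in [("tray corner",(108,219)),("tray c2",(415,163)),("c3",(489,318)),("c4",(114,408))]: print(n,atz(S,*p,40))
grid(S["image"],350,170,150,120,5,"g3");grid(D["image"],110,180,140,180,4,"g4");grid(S["image"],100,160,280,240,3,"g5",20)
```

```text
A bot +x [ 533.3 -130.7   75.9] 0.2475215208282565
A bot -x [ 497.8 -111.1   78.3] 2.4729197051535934
A lun +x [557.  -80.   80.3] 1.0594864020655916
B bot -x [507.5  55.4  76.6] 0.5888661605580354
B lun+x [551.  103.3  79.7] 3.9899839456553283
B jawbase [555.2  72.4  -9.4] 13.510387115795687
tray corner [ 389.8 -335.4   40. ]
tray c2 [435.9 324.1  40. ]
c3 [786.5 296.7  40. ]
c4 [ 743.9 -353.8   40. ]
```

View pics/g3.png

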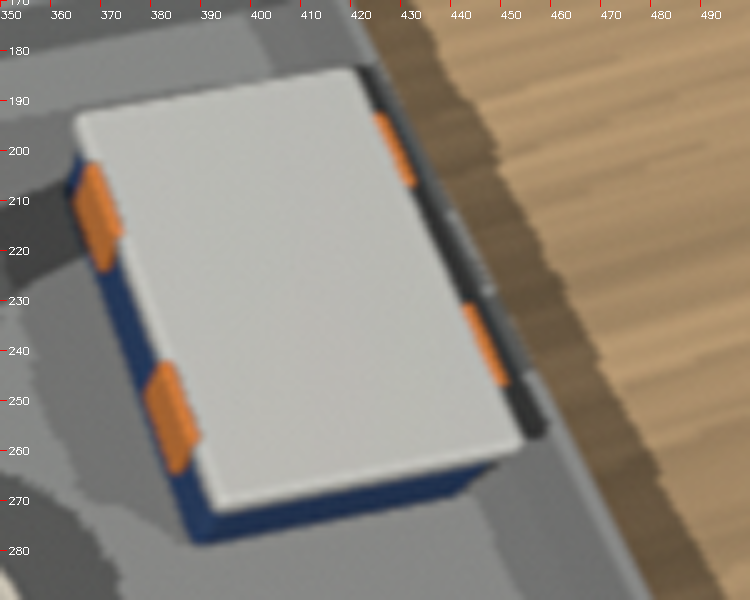

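View pics/g4.png

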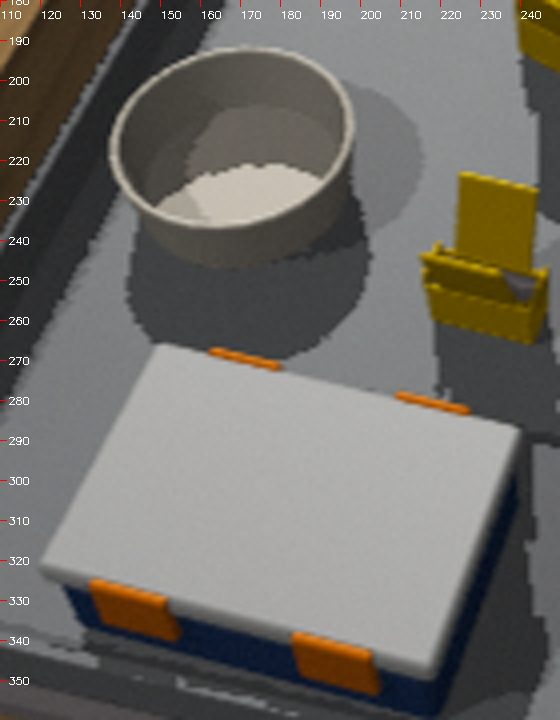

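View pics/g5.png

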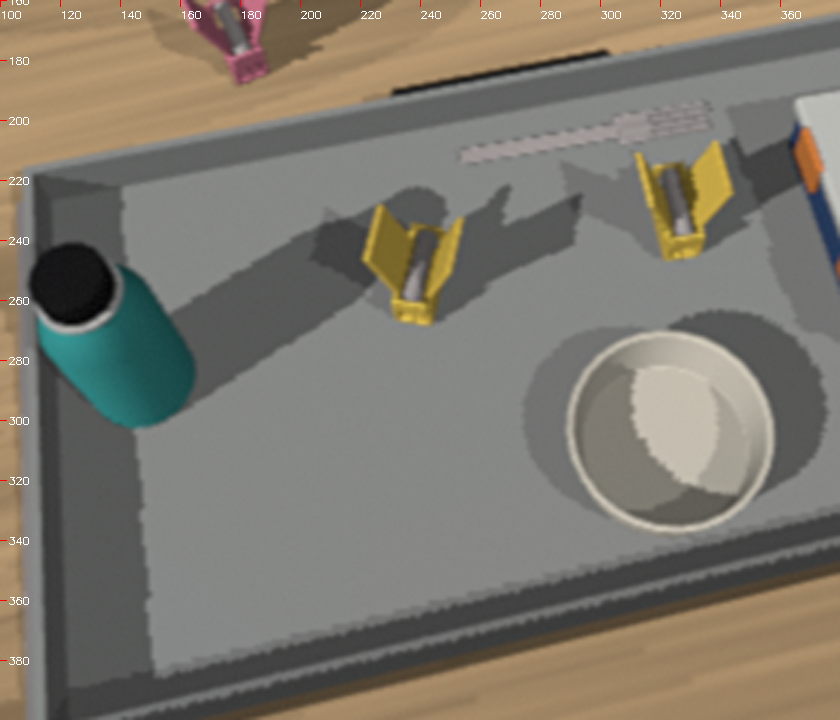

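```bash
cat > fit.py <<'E'
from h import *
from scipy.optimize import least_squares
M={'b-':(-20,-28,75),'b+':(20,-28,75),'l-':(-20,28,75),'l+':(20,28,75),
'jb+':(27,-13,0),'jl+':(27,13,0),'jl-':(-27,13,0)}
def W(p,m):
    c,s=np.cos(p[2]),np.sin(p[2]);return np.array([p[0]+c*m[0]-s*m[1],p[1]+s*m[0]+c*m[1],p[3]+m[2]])
def fit(obs,p0):
    f=lambda p:np.ravel([np.subtract(proj(c,W(p,M[k])),uv) for c,k,uv in obs])
    q=least_squares(f,p0,loss='soft_l1');return q.x,f(q.x).reshape(-1,2)
def draw(c,img,p,k,u0,v0):
    P=[(-20,-28,75),(20,-28,75),(20,-10,34),(-20,-10,34)]
    J=[(x,y,z) for z in(0,34) for x,y in((27,13),(-27,13),(-27,-13),(27,-13))]
    for L in (P,[(x,-y,z) for x,y,z in P],J[:4],J[4:]):
        pts=np.array([[(a-b+.5)*k for a,b in zip(proj(c,W(p,m)),(u0,v0))] for m in L],np.int32)
        cv2.polylines(img,[pts],True,(255,0,255),1)
E
python3 - <<'E'
from fit import *
S=r.camera("scene");D=r.camera("side")
B=[(S,'b-',(311.5,211)),(S,'l-',(338,207)),(S,'l+',(343.5,223.5)),(S,'jb+',(321,247)),(S,'jl+',(332,245.5)),(D,'b+',(225,223)),(D,'b-',(244,228)),(D,'l+',(216,243)),(D,'jl-',(242.5,266)),(D,'jl+',(218,260))]
A=[(S,'b-',(227,228)),(S,'b+',(220.5,247)),(S,'l-',(253.5,232.5)),(S,'l+',(250,250)),(S,'jb+',(231,267)),(S,'jl+',(242,268.5)),(D,'b+',(251,161)),(D,'b-',(266,168)),(D,'l+',(234.5,174.5)),(D,'jl-',(257,203)),(D,'jl+',(239,194))]
pa,ea=fit(A,[530,-100,-.3,3]);pb,eb=fit(B,[530,78,0,3])
print(pa,pb,np.rad2deg([pa[2],pb[2]]));print(ea.T);print(eb.T)
out=[]
for c,u0,v0 in((S,210,190),(D,200,150)):
    a=cv2.resize(np.ascontiguousarray(c["image"][v0:v0+130,u0:u0+140,::-1]),None,fx=4,fy=4,interpolation=cv2.INTER_CUBIC)
    a=cv2.resize(a,None,fx=1,fy=1)
    for p in(pa,pb):draw(c,a,p,4,u0,v0)
    out.append(a[:, :400] if c is D else a[:, :560])
cv2.imwrite("pics/ov.png",cv2.resize(np.hstack(out),None,fx=.83,fy=.83))
# lunchbox top, cup rim, bottle
for uv in((366,193),(419,183),(452,258),(393,272)):print('lb',atz(S,*uv,64))
for uv in((151,266),(239,288),(217,349),(120,321)):print('lbD',atz(D,*uv,64))
f=4
for c,(l,rr,t,b) in((S,(289,358,271,337)),(D,(139,199,192.5,237))):
    print('cup rim c',atz(c,(l+rr)/2,(t+b)/2,f+42),[atz(c,u,v,f+42) for u,v in((l,(t+b)/2),(rr,(t+b)/2))])
print('bottle cap',tri(S,(124,254),D,(262,89)))
E
```

```text
[527.5 -97.2  -0.5   3.1] [529.6  78.8  -0.1   3.4] [-26.6  -6.4]
[[-1.7 -0.4  0.8 -0.2  0.   1.8  0.3  0.  -0.   0.6 -0.5]
 [-0.4 -0.6 -0.3  1.3  0.1  0.8 -0.9 -0.2  0.2  1.7 -0.1]]
[[-1.2  0.2 -0.1 -1.2  0.1 -0.3  0.5 -1.9  0.4 -0.9]
 [-0.7 -0.9  0.3  0.4 -0.1 -0.9 -1.3  1.3  1.4  1. ]]
lb [491.9 179.1  64. ]
lb [500.  294.2  64. ]
lb [670.8 276.8  64. ]
lb [665.2 159.7  64. ]
lbD [656.9 162.5  64. ]
lbD [489.  179.7  64. ]
lbD [497.9 297.8  64. ]
lbD [669.9 278.4  64. ]
cup rim c [680.6  21.6  46. ] [array([663.1, -37.7,  46. ]), array([698.1,  80.9,  46. ])]
cup rim c [671.7  23.5  46. ] [array([731.8,  34.3,  46. ]), array([611.7,  12.7,  46. ])]
bottle cap (array([ 538.8, -283.5,  152.8]), np.float64(2.0767501837040125))
```

View pics/ov.png

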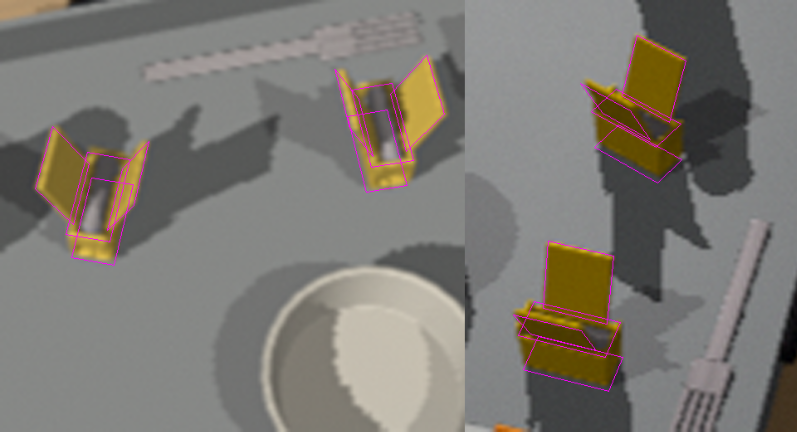

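Run:
```python
from h import *
c=r.camera("wrist");grid(c["image"],60,240,440,180,1,"x");a=c["image"]
grid(a,80,250,130,150,4,"w1")
b=cv2.imread("pics/w1.png");grid(a,370,250,130,150,4,"w2");b2=cv2.imread("pics/w2.png")
cv2.imwrite("pics/w3.png",cv2.resize(np.hstack([b,b2]),None,fx=.75,fy=.75))
```

```text
(no output)
```

View pics/w3.png

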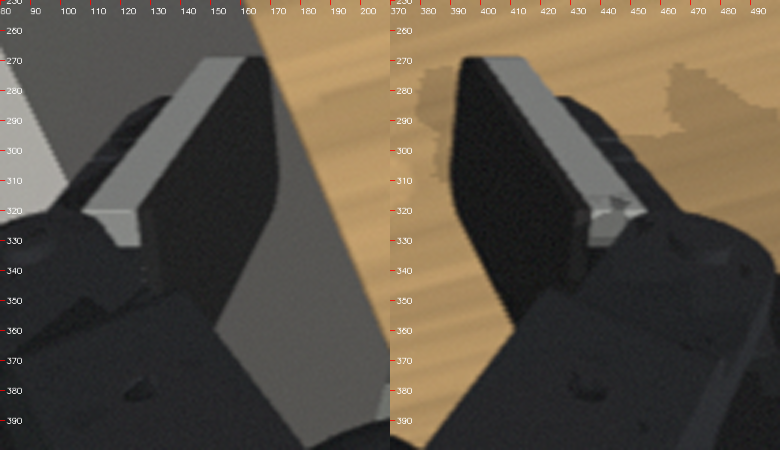

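```bash
python3 -m pendant '[8.5,3,2.5,0,0,0,-0.02, 8.5,8,6.5,0.5,0,0,-0.04, 8.5,13,10.6,1,0,0,-0.06, 8.5,18,14.7,2,0,0,-0.08, 8.5,23,18.8,3,0,0,-0.1, 8.5,28,22.9,4,0,0,-0.12, 8.5,33,27,5,0,0,-0.14, 8.5,38,31.1,5.5,0,0,-0.16, 8.5,43,35.2,6,0,0,-0.18, 8.5,46.5,38.1,6,0,0,-0.18]' 30
```

```text
time: 1.65
ee_pos: [514.7, 100.4, 166.8]
tool_rot: [[0.994, -0.112, 0.0], [-0.112, -0.994, 0.0], [0.0, -0.0, -1.0]]
ft_force: [0.4, 1.5, -0.0]
gripper_width: 84.9
```

```bash
python3 -m pendant '[8.5,1.57,1.87,0,0,0,0, 8.5,1.57,1.87,0,0,0,0]'
python3 - <<'E'
from fit import *
s=r.sense();c=r.camera("wrist")
T=np.eye(4);T[:3,:3]=s["tool_rot"];T[:3,3]=s["ee_pos"]
c["cam_to_world"]=T@c["T_tool_cam"]
S=r.camera("scene");D=r.camera("side")
a=c["image"][:,:,::-1].copy();draw(c,a,(528.5,78.8,-.112,3.3),1,0,0)
cv2.imwrite("pics/wb.png",a)
grid(S["image"],250,120,150,130,4,"sb");grid(D["image"],170,150,130,130,4,"db")
cv2.imwrite("pics/sdb.png",cv2.resize(np.hstack([cv2.imread("pics/sb.png"),cv2.imread("pics/db.png")]),None,fx=.7,fy=.7))
print(s["ee_pos"],s["gripper_width"],s["ft_force"])
E
```

```text
time: 1.9
ee_pos: [527.9, 80.3, 166.6]
tool_rot: [[0.993, -0.116, -0.0], [-0.116, -0.993, -0.0], [-0.0, 0.0, -1.0]]
ft_force: [-0.5, -0.2, -0.8]
gripper_width: 84.7
[527.9  80.3 166.6] 84.71556912727691 [-0.5 -0.2 -0.8]
```

View pics/wb.png

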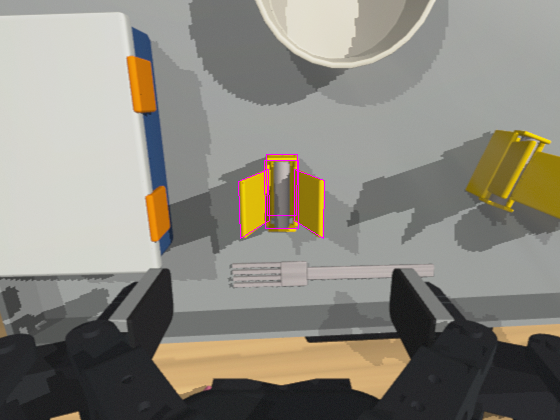

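View pics/sdb.png

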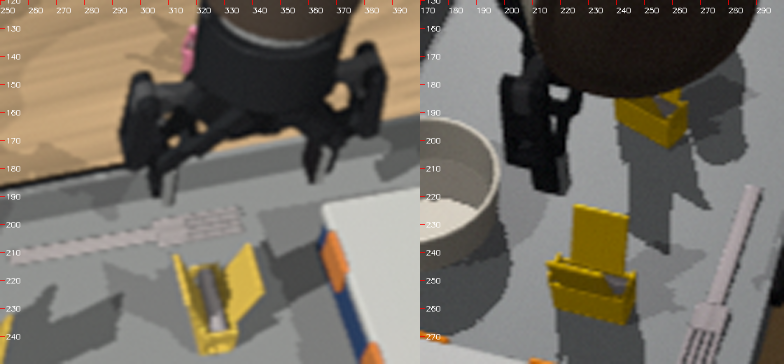

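Run:
```python
from h import *
S=r.camera("scene");D=r.camera("side")
for z in(-20,-5,9,22):
  for sg in(1,-1):
    p=np.array([527.9,80.3,166.6-z])+sg*45*np.array([-.116,-.993,0])+0*np.array([.993,-.116,0])
    print(z,sg,np.round(proj(S,p)),np.round(proj(D,p)))
```

```text
-20 1 [308. 188.] [235. 178.]
-20 -1 [359. 181.] [216. 215.]
-5 1 [307. 193.] [235. 184.]
-5 -1 [358. 186.] [217. 221.]
9 1 [307. 197.] [236. 190.]
9 -1 [357. 190.] [218. 227.]
22 1 [306. 201.] [236. 195.]
22 -1 [355. 194.] [218. 231.]
```

```bash
python3 -m pendant '[6.8,0,0.1,5,0,0,0, 6.8,0,0.1,6.5,0,0,0, 6.8,0,0.1,6.5,0,0,0]'
python3 - <<'E'
from h import *
s=r.sense();c=r.camera("wrist");S=r.camera("scene");D=r.camera("side")
cv2.imwrite("pics/wb2.png",c["image"][:,:,::-1])
grid(S["image"],270,150,130,110,4,"sb");grid(D["image"],170,170,110,110,4,"db")
cv2.imwrite("pics/sdb2.png",cv2.resize(np.hstack([cv2.imread("pics/sb.png"),cv2.imread("pics/db.png")]),None,fx=.83,fy=.83))
for z in(-10,0,9,22):
  for sg in(1,-1):
    p=s["ee_pos"]+s["tool_rot"]@np.array([0,sg*(s["gripper_width"]/2+3),z])
    print(z,sg,np.round(proj(S,p)),np.round(proj(D,p)))
E
```

```text
time: 2.52
ee_pos: [526.7, 81.1, 101.3]
tool_rot: [[0.994, -0.111, -0.002], [-0.111, -0.994, -0.001], [-0.002, 0.002, -1.0]]
ft_force: [0.4, 0.5, 0.3]
gripper_width: 67.9
-10 1 [310. 210.] [236. 211.]
-10 -1 [348. 204.] [222. 241.]
0 1 [309. 212.] [237. 214.]
0 -1 [348. 206.] [223. 244.]
9 1 [309. 215.] [237. 217.]
9 -1 [347. 209.] [223. 247.]
22 1 [309. 218.] [237. 222.]
22 -1 [346. 212.] [224. 251.]
```

View pics/wb2.png

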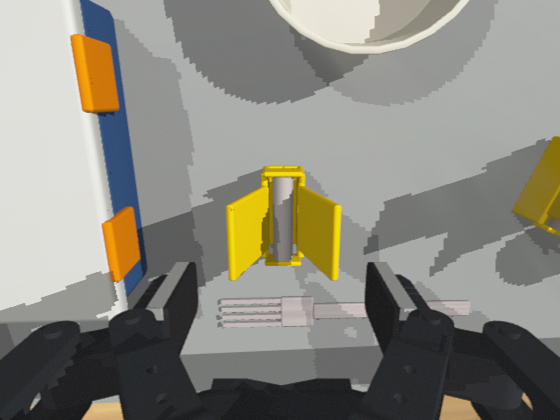

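View pics/sdb2.png

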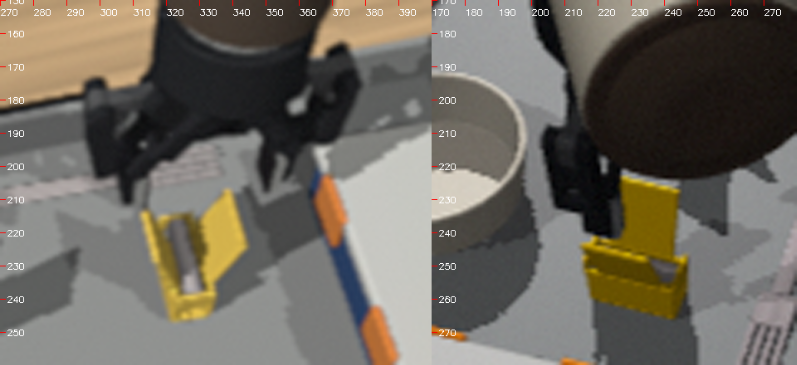

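```bash
python3 -m pendant '[6.8,0.15,0.2,1.5,0,0,0, 6.8,0.15,0.2,3.1,0,0,0, 6.8,0.15,0.2,3.1,0,0,0]'
python3 - <<'E'
from h import *
s=r.sense();c=r.camera("wrist");S=r.camera("scene");D=r.camera("side")
cv2.imwrite("pics/wb3.png",c["image"][:,:,::-1])
grid(S["image"],270,150,130,110,4,"sb");grid(D["image"],170,170,110,110,4,"db")
cv2.imwrite("pics/sdb3.png",cv2.resize(np.hstack([cv2.imread("pics/sb.png"),cv2.imread("pics/db.png")]),None,fx=.83,fy=.83))
print(s["ft_force"],s["wrist_torque"])
E
```

```text
time: 3.05
ee_pos: [527.5, 78.1, 69.5]
tool_rot: [[0.994, -0.113, -0.003], [-0.113, -0.994, -0.001], [-0.003, 0.001, -1.0]]
ft_force: [-0.1, -0.2, -0.2]
gripper_width: 68.1
[-0.1 -0.2 -0.2] [ 0.  0. -0.]
```

View pics/wb3.png

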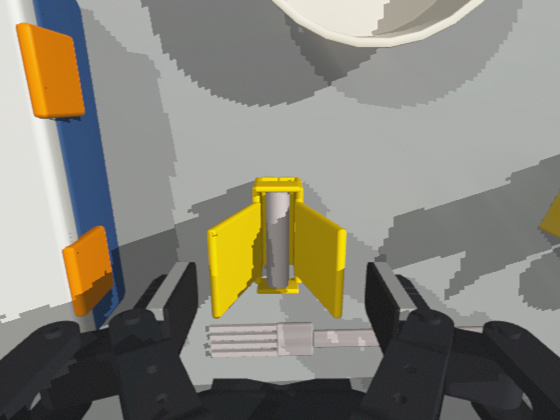

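View pics/sdb3.png

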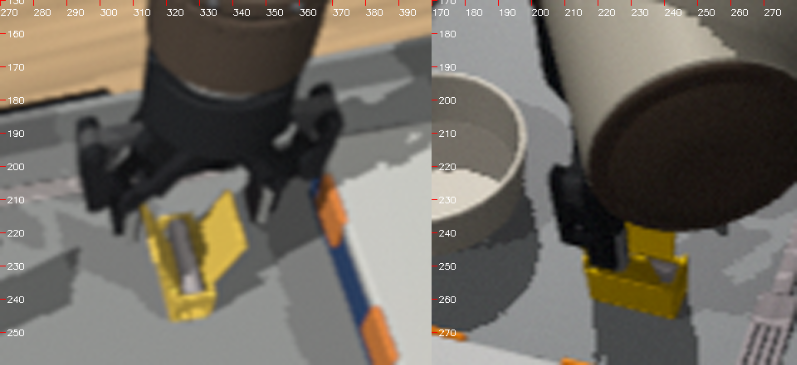

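Run:
```python
from h import *
s=r.sense();S=r.camera("scene");D=r.camera("side")
a=None
for c,u0,v0,n in((S,290,180,"p1"),(D,195,215,"p2")):
    grid(c["image"],u0,v0,60,60,6,n)
    im=cv2.imread(f"pics/{n}.png")
    for sg in(1,-1):
      for z,col in((-20,(255,0,0)),(-10,(0,255,0)),(0,(0,0,255)),(10,(255,255,0)),(22,(255,0,255))):
        pts=[]
        for x in(-11,11):
          p=s["ee_pos"]+s["tool_rot"]@np.array([x,sg*(s["gripper_width"]/2),z]);u,v=proj(c,p);pts.append((int((u-u0+.5)*6),int((v-v0+.5)*6)))
        cv2.line(im,*pts,col,1)
    a=im if a is None else np.hstack([a,im])
cv2.imwrite("pics/p3.png",a)
```

```text
(no output)
```

View pics/p3.png

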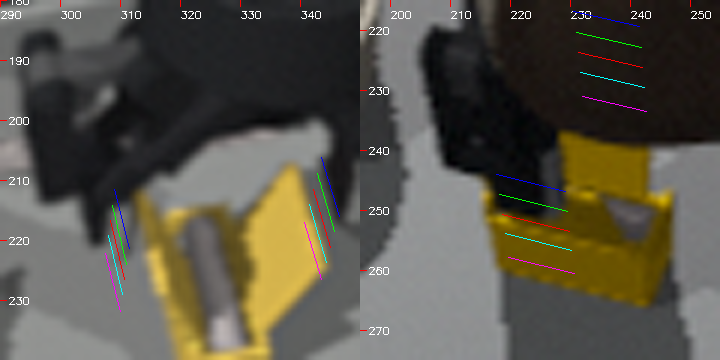

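```bash
python3 -m pendant '[6.8,0.1,0,1,0,0,0, 6.8,0.1,0,2,0,0,0, 6.8,0.1,0,2,0,0,0]' 20
python3 - <<'E'
from h import *
s=r.sense();c=r.camera("wrist");S=r.camera("scene");D=r.camera("side")
cv2.imwrite("pics/wb4.png",c["image"][:,:,::-1])
grid(S["image"],290,180,60,60,6,"sb");grid(D["image"],195,215,60,60,6,"db")
cv2.imwrite("pics/sdb4.png",np.hstack([cv2.imread("pics/sb.png"),cv2.imread("pics/db.png")]))
E
```

```text
time: 3.68
ee_pos: [528.5, 78.2, 49.5]
tool_rot: [[0.994, -0.113, -0.003], [-0.113, -0.994, -0.001], [-0.003, 0.001, -1.0]]
ft_force: [0.8, 0.2, 0.5]
gripper_width: 68.1
```

View pics/wb4.png

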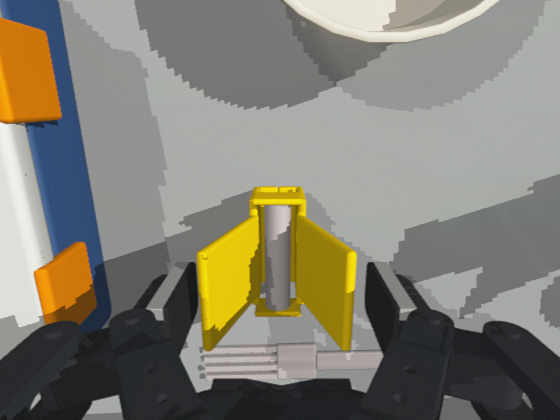

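View pics/sdb4.png

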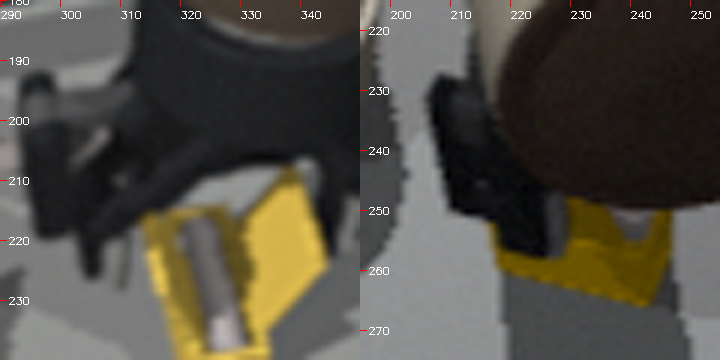

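```bash
python3 -m pendant '[6.4,0,0,0.5,0,0,0, 6.0,0,0,0.9,0,0,0, 5.8,0,0,0.9,0,0,0]' 20
python3 - <<'E'
from h import *
s=r.sense();D=r.camera("side");S=r.camera("scene");c=r.camera("wrist")
cv2.imwrite("pics/wb5.png",c["image"][:,:,::-1])
grid(S["image"],290,180,60,60,6,"sb");grid(D["image"],195,215,60,60,6,"db")
cv2.imwrite("pics/sdb5.png",np.hstack([cv2.imread("pics/sb.png"),cv2.imread("pics/db.png")]))
E
```

```text
time: 4.2
ee_pos: [529.1, 78.5, 41.4]
tool_rot: [[0.994, -0.113, -0.001], [-0.113, -0.994, -0.0], [-0.001, 0.0, -1.0]]
ft_force: [-1.4, 0.6, 0.7]
gripper_width: 57.8
```

View pics/wb5.png

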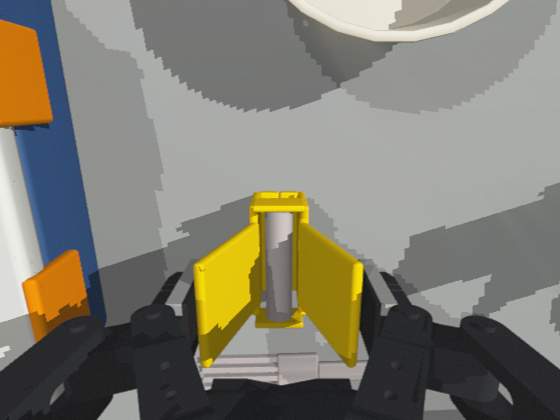

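View pics/sdb5.png

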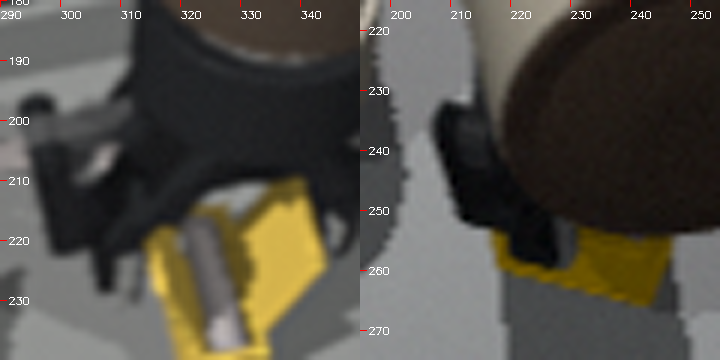

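```bash
for i in 1; do python3 -m pendant '[5.2,0,0,0,0,0,0, 5.2,0,0,0,0,0,0]' 20; done; python3 -c "
from rig import r
s=r.sense();print(s['gripper_width'],s['wrist_torque'],s['qvel'])
c=r.camera('wrist')
print(r.sense()['gripper_width'])"
```

```text
time: 4.6
ee_pos: [529.8, 78.7, 42.8]
tool_rot: [[0.994, -0.112, 0.001], [-0.112, -0.994, 0.0], [0.001, -0.0, -1.0]]
ft_force: [-1.3, 0.4, 5.9]
gripper_width: 52.1
52.07683830074174 [ 0.05172222  0.44087346 -0.05692581] [-7.04782955e-04  5.95838092e-04  4.06631700e-04  4.87359023e-05
  2.10593509e-03  1.42869698e-03]
52.264244378383054
```

```bash
python3 -m pendant '[4.6,0,0,0,0,0,0, 4.6,0,0,0,0,0,0]' ; python3 -c "
from rig import r
s=r.sense();print(s['gripper_width'],s['wrist_torque'],s['ft_force'])
c=r.camera('wrist')
import cv2;cv2.imwrite('pics/wb6.png',c['image'][:,:,::-1])
print(r.sense()['gripper_width'])"
```

```text
time: 4.9
ee_pos: [530.4, 79.1, 43.7]
tool_rot: [[0.994, -0.112, 0.003], [-0.112, -0.994, 0.001], [0.003, -0.001, -1.0]]
ft_force: [-2.5, 1.3, 9.5]
gripper_width: 46.3
46.26238241642329 [ 0.28605189  0.83636829 -0.01574271] [-2.46078618  1.26327696  9.53333661]
46.06110960841875
```

View pics/wb6.png

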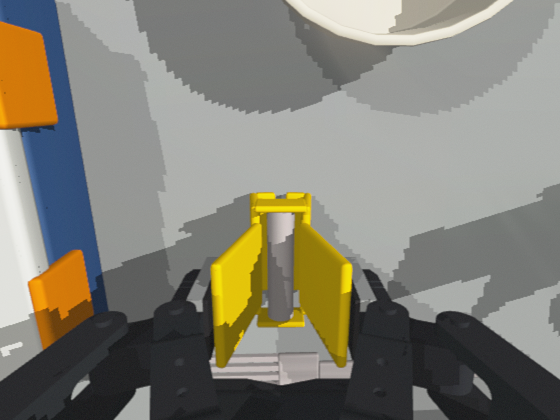

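```bash
python3 -m pendant '[4.2,0,0,-0.2,0,0,0, 4.2,0,0,-0.2,0,0,0]' ; python3 -c "
from rig import r
s=r.sense();print(s['gripper_width'],s['wrist_torque'],s['ft_force'])
c=r.camera('wrist')
import cv2;cv2.imwrite('pics/wb7.png',c['image'][:,:,::-1])
print(r.sense()['gripper_width'])"
```

```text
time: 5.2
ee_pos: [530.1, 78.9, 44.7]
tool_rot: [[0.994, -0.112, 0.002], [-0.112, -0.994, 0.001], [0.002, -0.001, -1.0]]
ft_force: [-1.0, 1.0, 6.4]
gripper_width: 42.2
42.23151522097438 [0.27718328 0.42033502 0.04555849] [-1.03036995  1.01852818  6.44254125]
41.839439759893054
```

View pics/wb7.png

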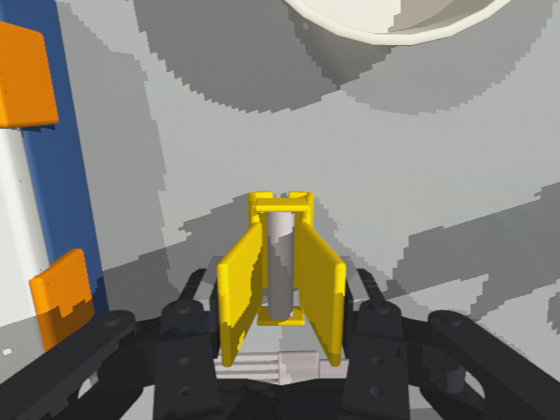

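```bash
python3 -m pendant '[3.7,0,0,-0.15,0,0,0, 3.7,0,0,-0.15,0,0,0]' ; python3 -c "
from rig import r
s=r.sense();print(s['gripper_width'],s['wrist_torque'],s['ft_force'])
c=r.camera('wrist')
import cv2;cv2.imwrite('pics/wb8.png',c['image'][:,:,::-1])
print(r.sense()['gripper_width'])"
```

```text
time: 5.5
ee_pos: [530.4, 78.9, 45.8]
tool_rot: [[0.994, -0.112, 0.002], [-0.112, -0.994, 0.001], [0.002, -0.001, -1.0]]
ft_force: [0.8, 0.3, 5.4]
gripper_width: 37.2
37.23904355229656 [ 0.27659178 -0.09509442  0.03405648] [0.83221517 0.28934391 5.35676899]
37.268973603629796
```

View pics/wb8.png

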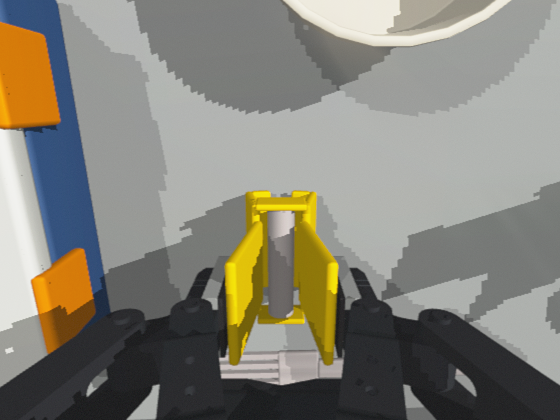

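```bash
python3 -m pendant '[3.7,0,0,0.25,0,0,0, 3.7,0,0,0.25,0,0,0]'; python3 -m pendant '[3.7,0,0,0.25,0,0,0, 3.7,0,0,0.25,0,0,0]'; python3 -m pendant '[3.7,0,0,0.2,0,0,0, 3.7,0,0,0.2,0,0,0]'
```

```text
time: 5.8
ee_pos: [530.9, 79.1, 44.6]
tool_rot: [[0.994, -0.111, 0.003], [-0.111, -0.994, 0.001], [0.003, -0.001, -1.0]]
ft_force: [-1.8, 1.1, 13.0]
gripper_width: 36.8
time: 6.05
ee_pos: [531.4, 79.2, 42.7]
tool_rot: [[0.994, -0.111, 0.005], [-0.111, -0.994, 0.001], [0.004, -0.001, -1.0]]
ft_force: [-1.3, 0.6, 15.3]
gripper_width: 37.2
time: 6.3
ee_pos: [531.7, 79.1, 40.9]
tool_rot: [[0.994, -0.111, 0.005], [-0.111, -0.994, 0.001], [0.005, -0.001, -1.0]]
ft_force: [-1.2, -0.6, 16.1]
gripper_width: 37.5
```

```bash
python3 -m pendant '[4.8,0,0,0,0,0,0, 5.8,0,0,0,0,0,0, 6.8,0,0,0,0,0,0, 6.8,0,0,0,0,0,0, 6.8,0,0,-1,0,0,0]'
python3 - <<'E'
from h import *
c=r.camera("wrist");cv2.imwrite("pics/wb9.png",c["image"][:,:,::-1])
E
```

```text
time: 6.92
ee_pos: [528.7, 78.2, 47.8]
tool_rot: [[0.994, -0.113, -0.002], [-0.113, -0.994, -0.001], [-0.002, 0.001, -1.0]]
ft_force: [0.6, -0.4, 0.5]
gripper_width: 68.2
```

View pics/wb9.png

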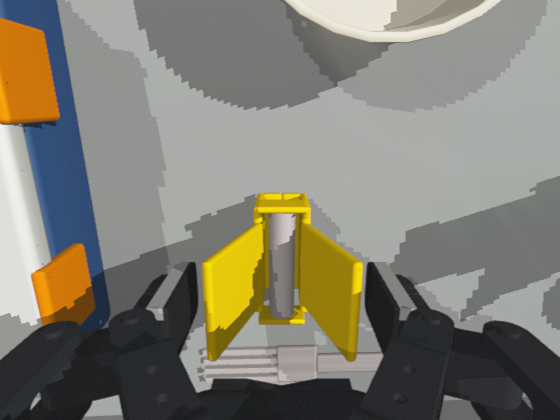

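```bash
python3 -m pendant '[6.8,0,0,-4,0,0,0, 6.8,0,0,-8,0,0,0, 6.8,0.3,3,-9,0,0,0.06, 6.8,0.9,8,-9,0,0,0.15, 6.8,1.4,13,-9,0,0,0.25, 6.8,1.8,16.5,-9,0,0,0.33, 6.8,1.9,17.4,-9,0,0,0.35, 6.8,1.9,17.4,-9,0,0,0.35]'
python3 - <<'E'
from fit import *
s=r.sense();c=r.camera("wrist")
T=np.eye(4);T[:3,:3]=s["tool_rot"];T[:3,3]=s["ee_pos"]
c["cam_to_world"]=T@c["T_tool_cam"]
a=c["image"][:,:,::-1].copy();draw(c,a,(527.5,-97.2,-.464,3.2),1,0,0)
cv2.imwrite("pics/wa.png",a)
S=r.camera("scene");grid(S["image"],180,180,190,110,4,"sa")
E
```

```text
time: 7.98
ee_pos: [528.7, -96.6, 138.6]
tool_rot: [[0.895, -0.447, 0.001], [-0.447, -0.895, 0.0], [0.0, -0.0, -1.0]]
ft_force: [0.2, 0.4, 0.2]
gripper_width: 68.1
```

View pics/wa.png

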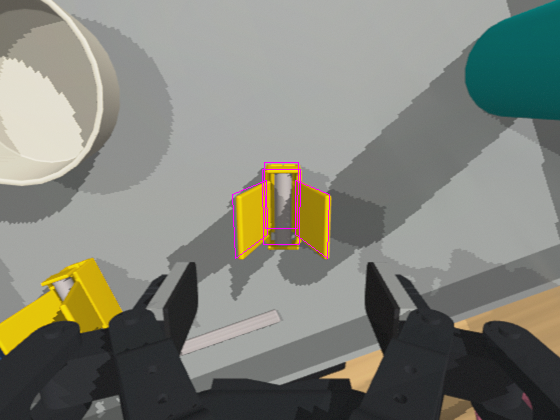

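View pics/sa.png

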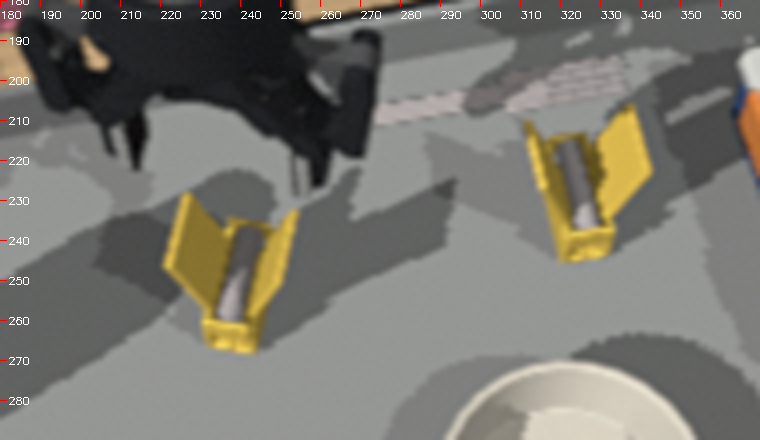

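```bash
python3 -m pendant '[6.8,-0.1,0.05,4,0,0,0, 6.8,-0.15,0.05,7,0,0,0, 6.4,-0.15,0.05,8.6,0,0,0, 6.0,-0.15,0.05,9.3,0,0,0, 5.8,-0.15,0.05,9.7,0,0,0, 5.8,-0.15,0.05,9.7,0,0,0]' 20;  python3 - <<'E'
from h import *
c=r.camera("wrist");cv2.imwrite("pics/wa2.png",c["image"][:,:,::-1])
E
```

```text
time: 8.82
ee_pos: [527.5, -95.9, 41.7]
tool_rot: [[0.895, -0.446, 0.001], [-0.446, -0.895, 0.0], [0.001, -0.0, -1.0]]
ft_force: [0.6, -0.6, 0.2]
gripper_width: 57.7
```

View pics/wa2.png

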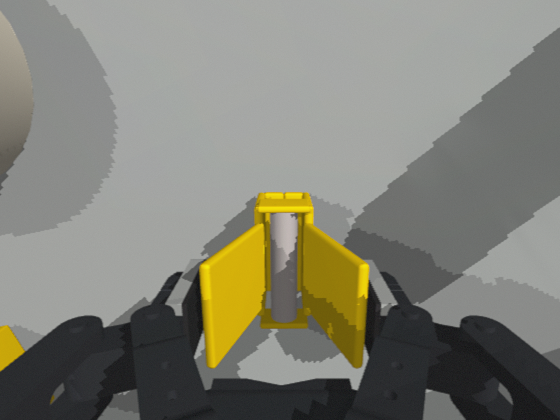

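```bash
python3 -m pendant '[5.8,0,0.2,0,0,0,0, 5.2,0,0.2,0,0,0,0, 5.2,0,0.2,0,0,0,0]' 20; python3 -m pendant '[4.6,0,0,0,0,0,0, 4.6,0,0,0,0,0,0]'; python3 -m pendant '[4.2,0,0,-0.2,0,0,0, 4.2,0,0,-0.2,0,0,0]'; python3 -m pendant '[3.7,0,0,-0.15,0,0,0, 3.7,0,0,-0.15,0,0,0]'
```

```text
time: 9.25
ee_pos: [526.9, -98.0, 42.0]
tool_rot: [[0.895, -0.446, 0.002], [-0.446, -0.895, 0.0], [0.002, -0.001, -1.0]]
ft_force: [-0.3, 0.6, 2.7]
gripper_width: 52.1
time: 9.5
ee_pos: [526.9, -98.0, 41.7]
tool_rot: [[0.895, -0.446, 0.001], [-0.446, -0.895, -0.0], [0.001, -0.001, -1.0]]
ft_force: [-0.3, 0.7, 3.9]
gripper_width: 46.1
time: 9.75
ee_pos: [525.2, -98.1, 42.6]
tool_rot: [[0.895, -0.447, -0.002], [-0.447, -0.895, 0.0], [-0.002, 0.001, -1.0]]
ft_force: [0.5, -0.1, -1.9]
gripper_width: 41.7
time: 10.0
ee_pos: [525.9, -98.1, 44.5]
tool_rot: [[0.895, -0.447, -0.001], [-0.447, -0.895, -0.0], [-0.001, 0.0, -1.0]]
ft_force: [-1.1, 0.0, -0.5]
gripper_width: 36.7
```

```bash
python3 -m pendant '[3.7,0,0,0.25,0,0,0, 3.7,0,0,0.25,0,0,0]'; python3 -m pendant '[3.7,0,0,0.25,0,0,0, 3.7,0,0,0.25,0,0,0]'; python3 -m pendant '[3.7,0,0,0.2,0,0,0, 3.7,0,0,0.2,0,0,0]';  python3 - <<'E'
from h import *
c=r.camera("wrist");cv2.imwrite("pics/wa3.png",c["image"][:,:,::-1])
E
```

```text
time: 10.25
ee_pos: [526.6, -98.0, 42.4]
tool_rot: [[0.895, -0.446, 0.001], [-0.446, -0.895, -0.0], [0.001, -0.0, -1.0]]
ft_force: [0.1, 0.7, 0.6]
gripper_width: 37.2
time: 10.5
ee_pos: [526.8, -98.0, 40.0]
tool_rot: [[0.895, -0.446, 0.001], [-0.446, -0.895, -0.0], [0.001, -0.001, -1.0]]
ft_force: [1.3, 1.2, 1.7]
gripper_width: 37.2
time: 10.75
ee_pos: [526.3, -98.1, 37.7]
tool_rot: [[0.895, -0.446, 0.0], [-0.446, -0.895, -0.0], [0.0, -0.0, -1.0]]
ft_force: [1.0, 0.7, 1.8]
gripper_width: 37.0
```

View pics/wa3.png

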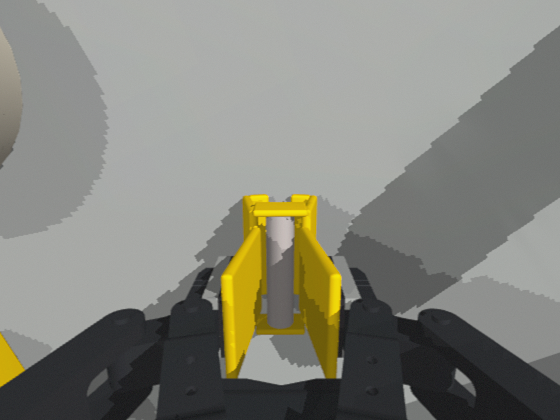

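```bash
python3 -m pendant '[4.8,0,0,0,0,0,0, 5.8,0,0,0,0,0,0, 6.8,0,0,0,0,0,0, 6.8,0,0,-0.3,0,0,0, 6.8,0,0,-0.5,0,0,0]';  python3 - <<'E'
from h import *
from scipy.optimize import least_squares
c=r.camera("wrist");cv2.imwrite("pics/wa4.png",c["image"][:,:,::-1])
S=r.camera("scene");D=r.camera("side")
grid(S["image"],280,260,90,90,6,"cu1");grid(D["image"],130,185,80,70,6,"cu2")
E
```

```text
time: 11.42
ee_pos: [526.3, -98.0, 43.1]
tool_rot: [[0.895, -0.446, 0.0], [-0.446, -0.895, 0.0], [0.0, -0.0, -1.0]]
ft_force: [-0.5, 0.1, -0.2]
gripper_width: 68.3
```

View pics/wa4.png

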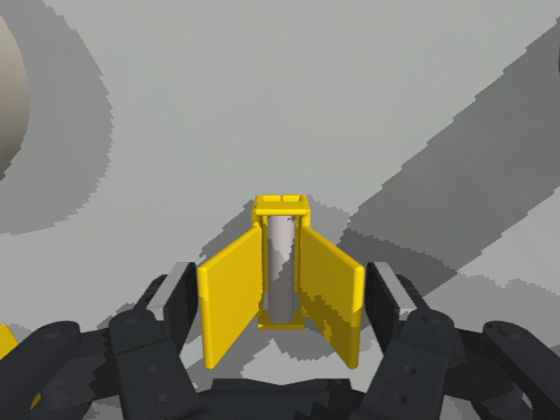

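View pics/cu1.png

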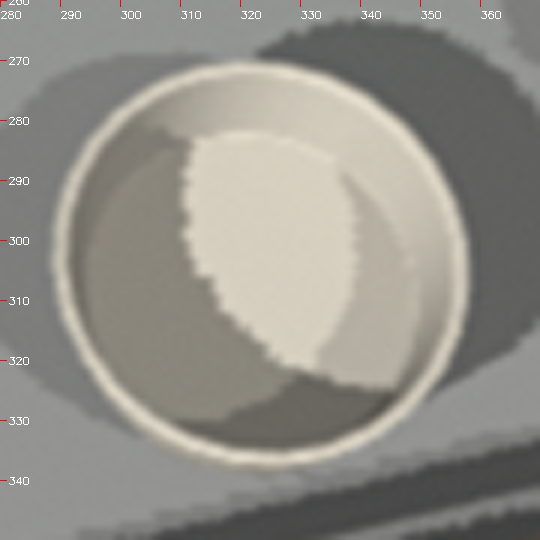

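View pics/cu2.png

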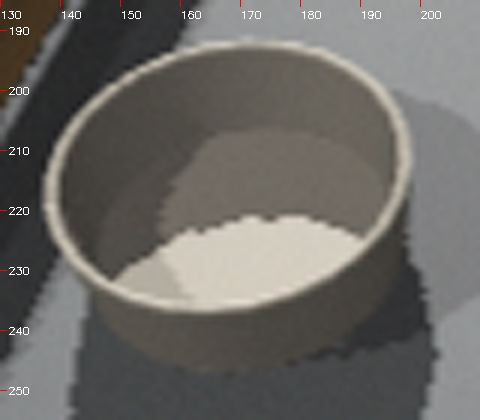

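```bash
python3 - <<'E'
from h import *
from scipy.optimize import least_squares
S=r.camera("scene");D=r.camera("side")
for z in(45,47):
  P=[atz(S,u,v,z)[:2] for u,v in((288.7,302),(320,270),(358.3,307),(323,337.7))]
  Q=[atz(D,u,v,z)[:2] for u,v in((137.3,217),(170,191.5),(198.7,211),(168,237))]
  for X in(P,Q,P+Q):
    X=np.array(X);q=least_squares(lambda p:np.hypot(*(X-p[:2]).T)-62,[675,22]);print(z,q.x,q.fun)
E
python3 -m pendant '[5.2,0,0,0,0,0,0, 4.2,0,0,0,0,0,0, 3.4,0,0,0,0,0,0, 2.7,0,0,0,0,0,0, 2.5,0,0,0,0,0,0, 2.5,0,0,0,0,0,0]' 30
```

```text
45 [677.5  22.6] [0.4 0.4 0.5 0.3]
45 [675.   19.5] [0. 0. 0. 0.]
45 [676.3  21. ] [-1.4 -0.4  2.4  1.  -1.7  1.2  1.7 -1. ]
47 [678.1  22.2] [0.3 0.2 0.3 0.2]
47 [674.1  21.1] [-0.1 -0.1 -0.1 -0.1]
47 [676.2  21.7] [-0.8 -1.5  1.6  1.8 -2.2 -0.1  2.   0. ]
time: 12.42
ee_pos: [526.9, -98.1, 43.7]
tool_rot: [[0.895, -0.446, 0.002], [-0.446, -0.895, -0.0], [0.002, -0.0, -1.0]]
ft_force: [-0.8, 0.2, 7.3]
gripper_width: 25.5
```

Run:
```python
from h import *
c=r.camera("wrist");D=r.camera("side")
cv2.imwrite("pics/wa5.png",c["image"][:,:,::-1]);grid(D["image"],210,130,90,90,6,"sd5")
```

```text
(no output)
```

View pics/wa5.png

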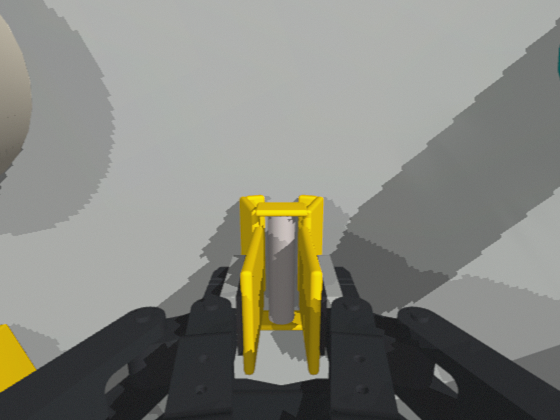

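View pics/sd5.png

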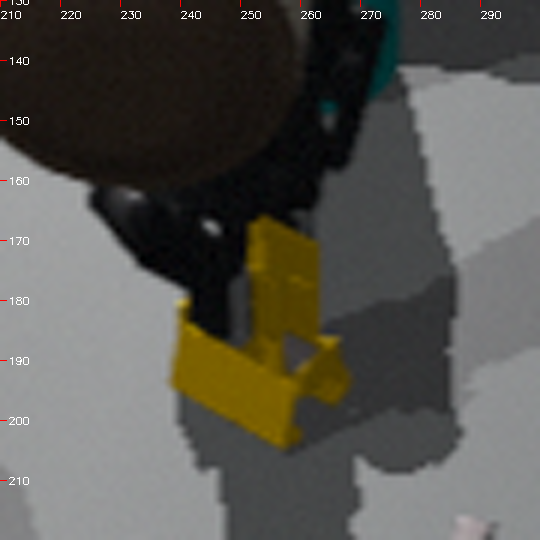

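```bash
python3 -m pendant '[1.5,0,0,0,0,0,0, 1.5,0,0,-1,0,0,0, 1.5,0,0,-3,0,0,0]' 30; python3 -m pendant '[1.5,0,0,-2.5,0,0,0, 1.5,0,0,-5,0,0,0, 1.5,0,0,-5,0,0,0]';  python3 - <<'E'
from h import *
c=r.camera("wrist");D=r.camera("side")
cv2.imwrite("pics/wa6.png",c["image"][:,:,::-1]);cv2.imwrite("pics/sd6.png",D["image"][:,:,::-1])
E
```

```text
time: 12.9
ee_pos: [524.7, -98.0, 71.9]
tool_rot: [[0.895, -0.447, -0.004], [-0.447, -0.895, 0.0], [-0.004, 0.002, -1.0]]
ft_force: [-0.1, 0.2, -0.6]
gripper_width: 25.9
time: 13.28
ee_pos: [527.1, -97.9, 124.4]
tool_rot: [[0.895, -0.447, 0.004], [-0.447, -0.895, 0.001], [0.003, -0.002, -1.0]]
ft_force: [0.8, 0.3, -0.6]
gripper_width: 25.9
```

View pics/wa6.png

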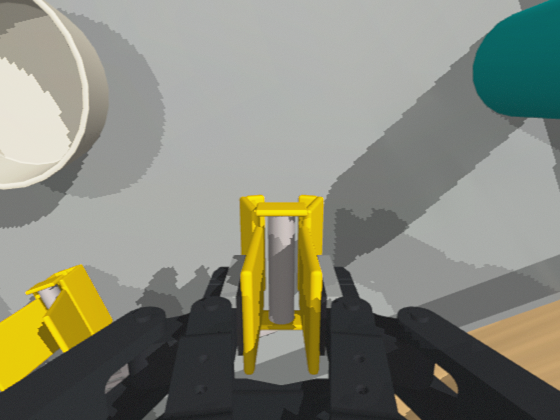

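View pics/sd6.png

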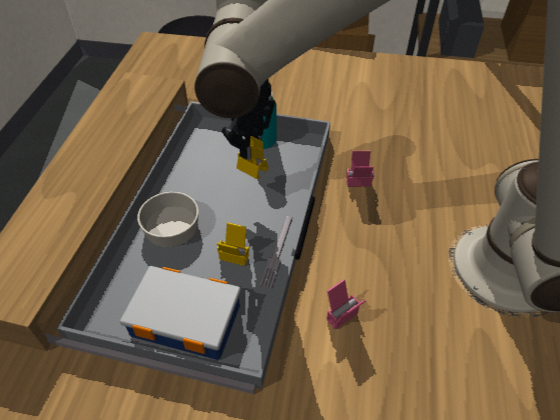

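```bash
python3 -m pendant '[1.5,0.9,-2,0,0,0,0, 1.5,2.5,-5.5,0,0,0,0, 1.5,4.2,-9.3,0,0,0,0, 1.5,6,-13,0,0,0,0, 1.5,7.4,-16,0,0,0,0, 1.5,8,-17.3,0,0,0,0, 1.5,8,-17.3,0,0,0,0]';  python3 - <<'E'
from h import *
s=r.sense();c=r.camera("wrist");D=r.camera("side")
T=np.eye(4);T[:3,:3]=s["tool_rot"];T[:3,3]=s["ee_pos"];c["cam_to_world"]=T@c["T_tool_cam"]
a=c["image"][:,:,::-1].copy()
pts=np.array([proj(c,np.array([676.3+62*np.cos(t),21.3+62*np.sin(t),45.5])) for t in np.linspace(0,6.28,60)])
cv2.polylines(a,[pts.astype(np.int32)],True,(255,0,255),1)
cv2.imwrite("pics/wc.png",a);cv2.imwrite("pics/sc.png",D["image"][:,:,::-1])
E
```

```text
time: 14.25
ee_pos: [675.0, 21.7, 121.3]
tool_rot: [[0.895, -0.446, -0.002], [-0.446, -0.895, -0.0], [-0.002, 0.001, -1.0]]
ft_force: [0.1, -0.4, -0.9]
gripper_width: 25.7
```

View pics/wc.png

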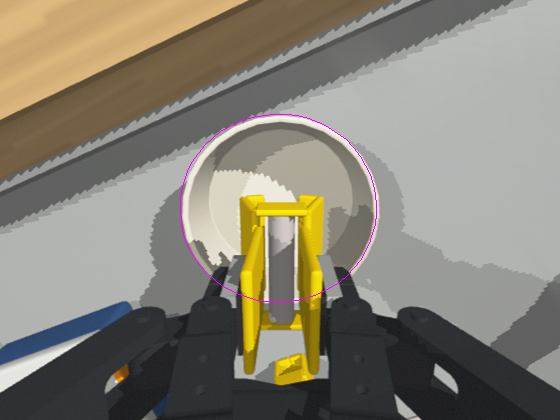

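View pics/sc.png

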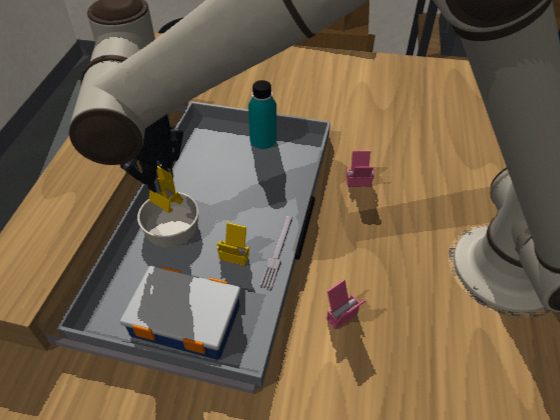

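```bash
python3 -m pendant '[1.5,0,0,2,0,0,0, 1.5,0,0,4,0,0,0, 1.5,0,0,5.5,0,0,0, 1.5,0,0,6.5,0,0,0, 1.5,0,0,6.8,0,0,0, 1.5,0,0,6.8,0,0,0]'; python3 -m pendant '[1.5,0,0,0.2,0,0,0, 1.5,0,0,0.2,0,0,0]'
python3 - <<'E'
from h import *
S=r.camera("scene");D=r.camera("side");c=r.camera("wrist")
grid(S["image"],270,240,110,110,3,"e1");grid(D["image"],110,150,110,110,3,"e2")
cv2.imwrite("pics/e3.png",np.hstack([cv2.imread("pics/e1.png"),cv2.imread("pics/e2.png")]))
E
```

```text
time: 15.1
ee_pos: [675.3, 21.0, 55.1]
tool_rot: [[0.895, -0.446, 0.001], [-0.446, -0.895, -0.0], [0.0, -0.0, -1.0]]
ft_force: [-0.0, -0.0, -1.1]
gripper_width: 25.8
time: 15.35
ee_pos: [675.2, 21.1, 53.1]
tool_rot: [[0.895, -0.446, 0.0], [-0.446, -0.895, 0.0], [0.0, -0.0, -1.0]]
ft_force: [-0.1, 0.6, -1.5]
gripper_width: 25.6
```

View pics/e3.png

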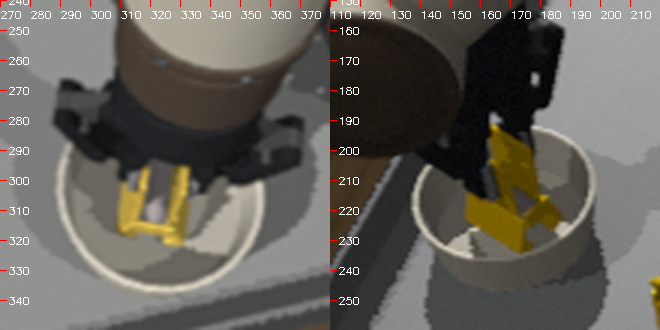

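```bash
python3 -m pendant '[1.5,0,0,0.2,0,0,0, 1.5,0,0,0.2,0,0,0]';python3 -m pendant '[1.5,0,0,0.15,0,0,0, 1.5,0,0,0.15,0,0,0]'
```

```text
time: 15.75
ee_pos: [674.8, 21.0, 50.5]
tool_rot: [[0.895, -0.447, -0.001], [-0.447, -0.895, -0.0], [-0.0, 0.0, -1.0]]
ft_force: [-1.3, 0.1, -0.1]
gripper_width: 25.8
time: 16.0
ee_pos: [674.9, 21.0, 49.1]
tool_rot: [[0.895, -0.446, -0.0], [-0.446, -0.895, -0.0], [-0.0, 0.0, -1.0]]
ft_force: [-0.7, 0.4, -1.1]
gripper_width: 26.1
```

```bash
python3 -m pendant '[1.5,0,0,0.1,0,0,0, 1.5,0,0,0.1,0,0,0]';python3 -m pendant '[1.5,0,0,0.1,0,0,0, 1.5,0,0,0.1,0,0,0]'
```

```text
time: 16.25
ee_pos: [675.2, 21.1, 48.8]
tool_rot: [[0.895, -0.446, 0.0], [-0.446, -0.895, -0.0], [0.0, -0.0, -1.0]]
ft_force: [-1.6, -0.7, 2.0]
gripper_width: 26.3
time: 16.5
ee_pos: [675.3, 21.1, 48.7]
tool_rot: [[0.895, -0.446, 0.001], [-0.446, -0.895, -0.0], [0.001, -0.0, -1.0]]
ft_force: [-1.7, 0.6, 6.7]
gripper_width: 25.9
```

```bash
python3 -m pendant '[3.2,0,0,0,0,0,0, 4.2,0,0,0,0,0,0, 5.2,0,0,0,0,0,0, 6.2,0,0,0,0,0,0, 6.7,0,0,0,0,0,0, 6.7,0,0,0,0,0,0, 6.7,0,0,-1,0,0,0, 6.7,0,0,-4,0,0,0, 6.7,0,0,-8,0,0,0, 6.7,0,0,-12,0,0,0]'
python3 - <<'E'
from h import *
S=r.camera("scene");D=r.camera("side");c=r.camera("wrist")
cv2.imwrite("pics/f1.png",S["image"][:,:,::-1]);cv2.imwrite("pics/f2.png",D["image"][:,:,::-1]);cv2.imwrite("pics/f3.png",c["image"][:,:,::-1])
E
```

```text
time: 17.75
ee_pos: [675.1, 21.0, 169.4]
tool_rot: [[0.895, -0.446, 0.001], [-0.446, -0.895, -0.0], [0.001, -0.0, -1.0]]
ft_force: [0.2, 0.3, 0.2]
gripper_width: 67.1
```

View pics/f3.png

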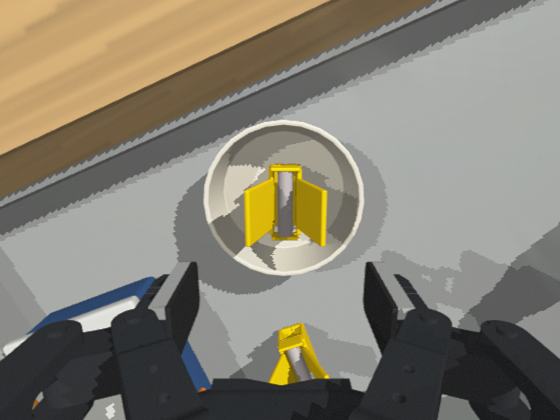

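View pics/f2.png

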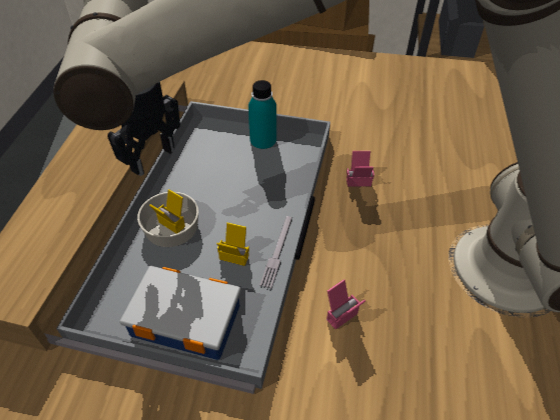

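Run:
```python
from fit import *
S=r.camera("scene");D=r.camera("side")
grid(D["image"],200,215,60,60,6,"k1");grid(S["image"],295,195,60,60,6,"k2")
for c,n,u0,v0 in((D,"k1",200,215),(S,"k2",295,195)):
    a=cv2.imread(f"pics/{n}.png");draw(c,a,(529.6,78.8,-.112,3.4),6,u0,v0);cv2.imwrite(f"pics/{n}.png",a)
cv2.imwrite("pics/k3.png",np.hstack([cv2.imread("pics/k1.png"),cv2.imread("pics/k2.png")]))
```

```text
(no output)
```

View pics/k3.png

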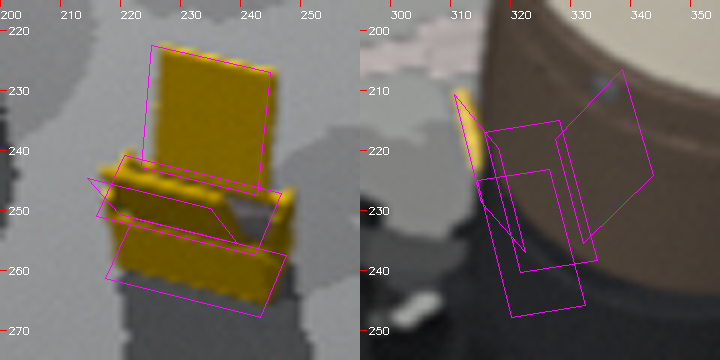

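```bash
python3 -c "
from rig import r
print(r.sense()['time']);print(r.sign_off())"
```

```text
18.0
the job is handed in; nothing more can be done
None
```

I squeezed and released both clips, nearer the lunchbox first, then put the weak one in the snack cup and handed the job in at 18.0 s. No verdict was reported.

- **Which clip is weak:** I squeezed each clip to about 37 mm opening (more than half-way) and pressed down along the handles. The drag was about 16 N on the clip nearer the lunchbox and about 2 N on the other. So the clip nearer the bottle is the weak one.
- **Last pictures:** The weak clip stands sprung back in the middle of the upright cup. The bottle is upright, and I saw no shift of the lunchbox, though I did not measure it again. The gripper is open above the cup and touches nothing.
- **Firm clip:** It is standing, sprung back, but about 2 to 3 mm from where I first measured it. This last check used the side camera only, because the arm hid the clip from the scene camera.
- **Disagreement:** In the pictures the fingertips sat 20 mm or more higher than the stated tool frame implied. I set the grip height from the images, so the TCP was about 42 mm up where the stated frame called for about 70.

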